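# Stack the pump-parts trays

## Robot

A 6-joint arm with a two-finger parallel gripper is mounted at the origin on the work surface. World frame = base frame: x ahead of the robot, y to its left, z up, the work surface at z = 0. Lengths are in m, angles in degrees, forces in N, time in s.
With the tool pointing down it reaches from about 0.325 to 0.85 m from the base axis. Payload 15.5 kg.
Tool frame: the origin (TCP) lies midway between the tips of the shut fingers; the grasp point (between the pads) lies 19 mm behind it; y points along the fingers, x is the direction in which the jaws open and shut, and the axes are right-handed (so a half turn about y gives the same grasp; the last joint's range is limited). The gripper opens to 91 mm and grips with 3 to 60 N. Pads are 32 mm wide; open, the fingers measure 118 mm over their backs; the gripper's body (76 mm by 178 mm) begins 60 mm behind the grasp point.
Start: joints at [-5.472, 28.281, 77.091, -0, 74.628, -5.472], TCP at [0.625, 0, 0.185] pointing down, gripper open.
Joint ranges: [-166.48, 166.48], [-47.26, 123.95], [12.59, 153.08], [-70.14, 250.14], [6.76, 159.57], [-176.63, 176.63]. Speed limits (degrees/s): [108.29, 108.29, 147.25, 172.46, 172.46, 172.46].

## Interface

Orientations are given as a 3x3 rotation matrix whose columns are the frame's x, y, z axes.
In Python, from bench import ctrl gives the robot as it stands. The module is installed in compiled form; this text tells all that it offers. Calls block until the motion is done:
- ctrl.goto(position, orientation): joint-space move of the TCP to a pose.
- ctrl.move_l(position, vel=0.15, ori=None, contact_N=None): straight line of the TCP; ori=None keeps the orientation; vel is the mean speed in m/s. With contact_N (N) it stops when the force on the tool has changed by that much, and returns True; else False.
- ctrl.movej(angles): joint-space move.
- ctrl.command_gripper(opening): opening from 0.0 (shut) to 1.0 (fully open); the grip force is fixed at half the most; returns when the fingers have stopped.
- ctrl.sleep(seconds).
- ctrl.ik(position, orientation): joint angles nearest the present ones, or None.
- ctrl.read_camera(name): name is "scene" or "side" or "wrist"; returns the picture (420x560x3 uint8, blue, green, red); there is no depth.
- ctrl.camera_params(name): a dict with "fx", "fy", "cx", "cy" (pixels), "D" ([k1, k2, p1, p2, k3] as OpenCV has them; the pictures are not rectified), "pose" (4x4, takes a point from camera to world coordinates); the wrist camera has in their place "T_tool_cam" (4x4, takes a point from camera to tool coordinates, whose origin is the TCP and whose axes are the tool frame's). Camera axes: x right, y up, looking along -z (the intrinsics and any distortion apply to the point x, -y, -z); pixel columns grow to the right and rows downward; lengths in m; the calibration is good to about 2 mm. A picture is of the moment at which its call begins: read the wrist's pose just before it. camera_params takes no time and is no camera call.
A pose or a line that the arm cannot do raises ctrl.MotionError and nothing moves.
- ctrl.sign_off(): hands the job in, once; it reports no verdict.
Readings, each from a call of its own:
- ctrl.current_t(): time.
- ctrl.current_q(): joint angles.
- ctrl.current_dq(): joint speeds.
- ctrl.current_effort(): joint torques, N m.
- ctrl.current_tool_pos(): TCP position.
- ctrl.current_eef_rot(): TCP orientation.
- ctrl.current_contact_force(): force on the tool from outside, world axes, zero at the start.
- ctrl.current_wrist_torque(): the same for the moment, N m.
- ctrl.current_grip_width(): opening from 0.0 (shut) to 1.0 (fully open).
Only numpy, scipy, OpenCV 4.12 (cv2) and the standard library are available. Lean on these libraries where they do the work, as an engineer would, in place of code of your own. Each camera call takes 0.05 s, during which the arm holds its last target. There are 200 camera calls.

## Task

Lift the parts tray by its handle and stack it squarely on the other oblong tray, so that its four corner pins drop into that tray's four corner sockets; lower it into place rather than dropping it, then let go. Leave the square tray alone and the oblong lower tray standing where it is.

Things in the scene. Friction and masses are not known exactly. Their poses are not given: they have to be found in the camera images.
- handled_tray: Tray to move: oblong, dark grey, 160 (its x) by 120 mm (y), with a handle and rings fixed inside, about 0.55 kg. Stands on four steel pins, 12 mm thick, 18 mm long, at x = +-60, y = +-40 mm. Origin: tray centre at the level of the pin tips, z up. Underside at z = 18 mm, rim at 42 mm, parts no higher than the rim. It may be stacked either way round.
- handle (a point): Centre of the handled tray's handle, 80 mm above that tray's origin; axes as the tray. Steel bar along x: 80 mm long, 14 mm wide (y), 16 mm high, on two 8 mm thick posts at x = +-36 mm (64 mm clear between them). 30 mm clear from the bar's underside down to the rim.
- lower_tray: Tray to stack on: oblong, dark grey, no handle, 160 (its x) by 120 mm (y), loose, 0.9 kg. Origin: centre of its underside, z up. Square sockets, open on top, in its corners at x = +-60, y = +-40 mm: 34 mm wide inside, 40 outside, 24 deep, rims at z = 40 mm. Parts inside stay below the rims. Fully home, the upper tray's underside rests on the rims, its origin at z = 22 mm here.
- square_tray: Bystander that does not fit: square dark grey tray, 120 by 120 mm, 40 mm high, no handle, the same sockets but at x = +-40, y = +-40 mm; loose, 0.8 kg. Origin: centre of its underside, z up. To be left where it is.

How it is judged:
By the outcome, as a careful person would: the job done as asked, in the order asked, and still so for the second after the job is handed in, with the robot touching nothing.
It also fails if it takes over 40 s, if anything falls off the work surface, if the arm or the gripper's body presses on something with over 40 N, if the wrist force passes 120 N, or if a joint passes its speed limit or range.

## Working session

There is one attempt and no reset: what is moved stays moved. The work goes in short steps, each a Python script; the robot and the scene stay as the last script left them, time stands still between calls to the robot, and variables do not carry over. Pictures are saved under pics/ and viewed, about 8 in all and at most 12, crops included, and the job is handed in when it is done.

```bash
mkdir -p pics
cat > h.py <<'E'
import numpy as np, cv2
from bench import ctrl
def cam(n):
    p=ctrl.camera_params(n)
    if n=="wrist":
        T=np.eye(4);T[:3,:3]=ctrl.current_eef_rot();T[:3,3]=ctrl.current_tool_pos()
        P=T@np.array(p["T_tool_cam"])
    else: P=np.array(p["pose"])
    K=np.array([[p["fx"],0,p["cx"]],[0,p["fy"],p["cy"]],[0,0,1.]])
    return K,np.array(p["D"],float),P
def ray(c,uv):
    K,D,P=c
    n=cv2.undistortPoints(np.array(uv,float).reshape(-1,1,2),K,D).reshape(-1,2)
    d=np.c_[n[:,0],-n[:,1],-np.ones(len(n))]@P[:3,:3].T
    return P[:3,3],d
def onz(c,uv,z):
    o,d=ray(c,uv); return o+d*((z-o[2])/d[:,2])[:,None]
def proj(c,X):
    K,D,P=c
    x=(np.array(X,float).reshape(-1,3)-P[:3,3])@P[:3,:3]
    x=x*[1,-1,-1]
    return cv2.projectPoints(x,np.zeros(3),np.zeros(3),K,D)[0].reshape(-1,2)
E
python3 - <<'E'
from h import *
a=[]
for n in("scene","side","wrist"):
    c=cam(n);print(n,c[0][0,0],c[2].round(3).tolist())
    im=ctrl.read_camera(n);cv2.imwrite(f"pics/{n}0.png",im)
print(ctrl.current_eef_rot(),ctrl.current_t())
E
```

```text
scene 442.4206228816495 [[0.05, -0.772, 0.634, 1.123], [0.999, 0.043, -0.026, -0.014], [-0.007, 0.634, 0.773, 0.785], [0.0, 0.0, 0.0, 1.0]]
side 420.51805620122195 [[-0.973, 0.16, -0.168, 0.379], [-0.232, -0.695, 0.681, 0.646], [-0.008, 0.701, 0.713, 0.754], [0.0, 0.0, 0.0, 1.0]]
wrist 341.08541537201353 [[1.0, 0.0, 0.002, 0.625], [-0.001, 0.959, 0.283, 0.082], [-0.002, -0.283, 0.959, 0.385], [0.0, 0.0, 0.0, 1.0]]
[[ 9.99999549e-01 -9.49323467e-04  9.95363248e-07]
 [-8.69254626e-07  1.32840922e-04  9.99999991e-01]
 [-9.49323590e-04 -9.99999541e-01  1.32840037e-04]] 0.15
```

View pics/scene0.png

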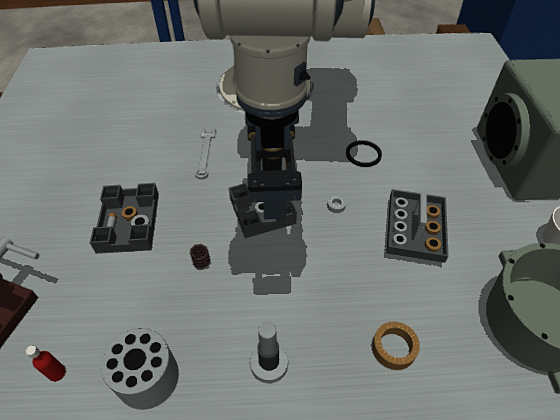

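View pics/side0.png

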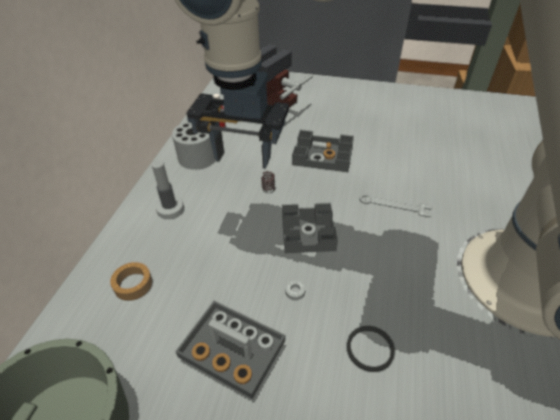

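The scene picture shows the handled tray at about (417,226), and two handle-less trays at (125,218) and (265,208), the latter half hidden by the gripper. The side picture shows the same trays at (232,347), (323,151) and (309,228). Next I'll get rough positions, then look at each with the wrist camera.

Run:
```python
from h import *
s=cam("scene");d=cam("side")
print(onz(s,[(393,190),(448,198),(446,258),(386,253)],.042).round(3).tolist())
print(onz(d,[(215,304),(285,345),(250,395),(178,350)],.042).round(3).tolist())
print("left scene rims",onz(s,[(103,187),(157,183),(155,225),(91,228)],.04).round(3).tolist())
print("mid side rims",onz(d,[(282,207),(332,205),(336,239),(284,240)],.04).round(3).tolist())
print("left side rims",onz(d,[(300,133),(353,136),(350,158),(293,152)],.04).round(3).tolist())
```

```text
[[0.478, 0.275, 0.042], [0.508, 0.393, 0.042], [0.664, 0.342, 0.042], [0.645, 0.224, 0.042]]
[[0.62, 0.243, 0.042], [0.468, 0.295, 0.042], [0.504, 0.393, 0.042], [0.652, 0.347, 0.042]]
left scene rims [[0.43, -0.383, 0.04], [0.425, -0.26, 0.04], [0.546, -0.249, 0.04], [0.547, -0.386, 0.04]]
mid side rims [[0.557, -0.05, 0.04], [0.441, -0.084, 0.04], [0.415, 0.022, 0.04], [0.528, 0.051, 0.04]]
left side rims [[0.578, -0.359, 0.04], [0.426, -0.378, 0.04], [0.421, -0.275, 0.04], [0.578, -0.267, 0.04]]
```

Run:
```python
from h import *
R=ctrl.current_eef_rot()
# view both handle-less trays, then the handled one
ims=[]
for k,p in enumerate([(0.57,-0.22,0.33),(0.62,0.19,0.30)]):
    ctrl.goto(p,R); ctrl.sleep(.3)
    c=cam("wrist"); im=ctrl.read_camera("wrist"); cv2.imwrite(f"pics/w{k}.png",im); np.save(f"w{k}.npy",c[2])
    if k==0: cv2.imwrite("pics/side1.png",ctrl.read_camera("side"));
    else: cv2.imwrite("pics/scene1.png",ctrl.read_camera("scene"))
print(ctrl.current_t())
```

```text
3.5333
```

View pics/w0.png

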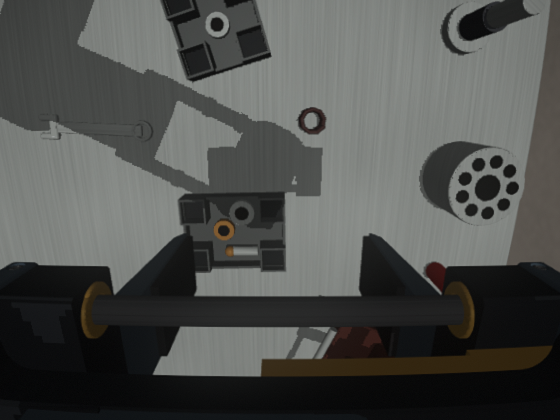

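View pics/w1.png

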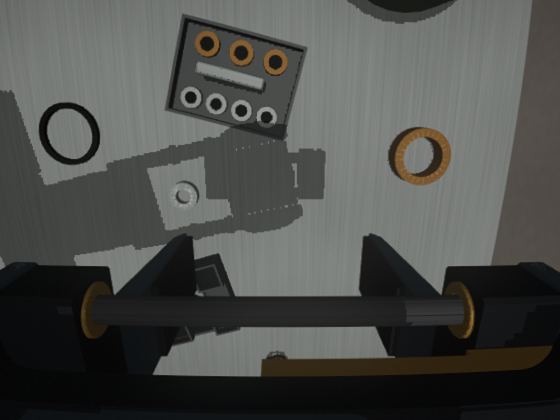

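w0: the tray at y≈-0.32 (pixels x 180–286, y 193–271) is 106×78 px, so it is the oblong lower tray. The upper one at (217,30) is square. w1: the handled tray has corners near (183,15), (306,47), (284,138) and (166,108), with its bar running (197,68)–(264,85). I'll enlarge both for precise corners.

Run:
```python
import cv2,numpy as np
a=cv2.imread("pics/w0.png")[180:285,165:300]; b=cv2.imread("pics/w1.png")[5:145,155:315]
a=cv2.resize(a,None,fx=3,fy=3,interpolation=cv2.INTER_CUBIC);b=cv2.resize(b,None,fx=2.4,fy=2.4,interpolation=cv2.INTER_CUBIC)
o=np.zeros((max(len(a),len(b)),a.shape[1]+b.shape[1],3),np.uint8);o[:len(a),:a.shape[1]]=a;o[:len(b),a.shape[1]:]=b
o=cv2.convertScaleAbs((255*(o/255.)**.6).astype(np.uint8));print(o.shape,a.shape)
cv2.imwrite("pics/crop0.png",o)
```

```text
(336, 789, 3) (315, 405, 3)
```

View pics/crop0.png

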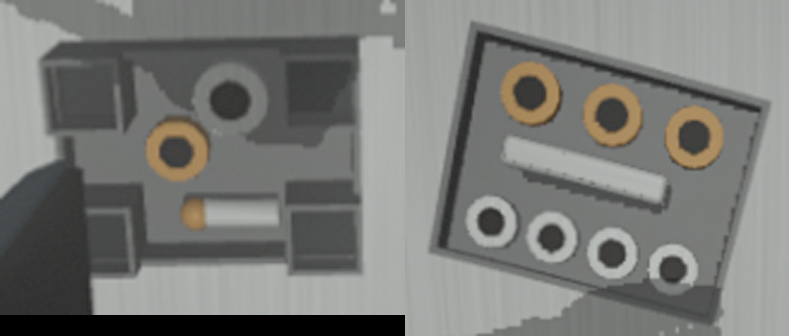

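Run:
```python
from h import *
K,D,_=cam("wrist")
c0=(K,D,np.load("w0.npy"));c1=(K,D,np.load("w1.npy"))
def fit(X,M): # 2D rigid model->world
    X=X[:,:2];M=np.array(M,float);a=M-M.mean(0);b=X-X.mean(0)
    th=np.arctan2((a[:,0]*b[:,1]-a[:,1]*b[:,0]).sum(),(a*b).sum())
    R=np.array([[np.cos(th),-np.sin(th)],[np.sin(th),np.cos(th)]]);t=X.mean(0)-R@M.mean(0)
    return t.round(4),np.degrees(th).round(2),(1000*(M@R.T+t-X)).round(1).tolist()
A=lambda L:[(165+(u+.5)/3-.5,180+(v+.5)/3-.5) for u,v in L]
B=lambda L:[(155+(u-405+.5)/2.4-.5,5+(v+.5)/2.4-.5) for u,v in L]
# image up = +y, right = +x roughly
print("lower",fit(onz(c0,A([(41,61),(121,59),(125,131),(47,132),(287,58),(358,55),(287,208),(358,206),(361,272),(290,273)]),.040),
 [(-.08,.06),(-.04,.06),(-.04,.02),(-.08,.02),(.04,.06),(.08,.06),(.04,-.02),(.08,-.02),(.08,-.06),(.04,-.06)]))
print("handled",fit(onz(c1,B([(472,22),(770,102),(714,322),(430,250)]),.042),[(-.08,.06),(.08,.06),(.08,-.06),(-.08,-.06)]))
print("bar top",fit(onz(c1,B([(508,136),(667,178),(660,208),(503,158)]),.088),[(-.04,.007),(.04,.007),(.04,-.007),(-.04,-.007)]))
# scene check (arm not in the way)
for n,L in (("scene",0),):
    s=cam(n)
    print("lower via scene",fit(onz(s,[(103,187),(157,183),(155,225),(91,228)],.04),[(-.08,-.06),(-.08,.06),(.08,.06),(.08,-.06)]))
    print("hand via scene",fit(onz(s,[(393,190),(448,198),(446,258),(386,253)],.042),[(-.08,-.06),(-.08,.06),(.08,.06),(.08,-.06)]))
```

```text
lower (array([ 0.5024, -0.3226]), np.float64(0.61), [[-0.2, 1.6], [-0.4, 1.0], [0.2, -1.3], [0.2, -1.1], [-2.9, 1.4], [2.1, 0.2], [-0.9, 1.3], [2.5, 0.5], [1.1, -1.9], [-1.5, -1.7]])
handled (array([0.5657, 0.3119]), np.float64(-14.55), [[-0.5, 1.3], [1.2, 1.3], [-0.2, -1.5], [-0.5, -1.0]])
bar top (array([0.5658, 0.3107]), np.float64(-16.13), [[-0.6, 2.1], [1.2, -0.4], [0.9, -0.1], [-1.5, -1.5]])
lower via scene (array([ 0.4868, -0.3193]), np.float64(1.63), [[-21.1, 1.6], [-19.4, -2.1], [18.9, -8.1], [21.6, 8.6]])
hand via scene (array([0.5737, 0.3084]), np.float64(-15.5), [[2.4, -2.9], [4.2, -4.9], [3.3, 2.9], [-9.8, 5.0]])
```

Both poses match the given sizes within about 2 mm (the scene corners I picked for the lower tray were the pin-side edges, so I'm disregarding them). Now the grasp.

```bash
cat >> h.py <<'E'
def down(yaw):  # jaws open along tray y for a tray at this yaw (deg)
    t=np.radians(yaw); x=np.array([-np.sin(t),np.cos(t),0]); y=np.array([0,0,-1.])
    return np.c_[x,y,np.cross(x,y)]
E
python3 - <<'E'
from h import *
for s in(0,180):
    print(s,[np.round(q,0).tolist() if (q:=ctrl.ik(p,down(w+s))) is not None else None for p,w in(((.5658,.3113,.061),-15.2),((.5024,-.3226,.25),.6),((.5024,-.3226,.083),.6))])
E
```

```text
0 [[24.0, 37.0, 81.0, 0.0, 61.0, -51.0], [-38.0, 23.0, 76.0, -0.0, 81.0, -129.0], [-38.0, 33.0, 88.0, -0.0, 60.0, -129.0]]
180 [[24.0, 37.0, 81.0, -0.0, 61.0, 129.0], [-38.0, 23.0, 76.0, -0.0, 81.0, 51.0], [-38.0, 33.0, 88.0, -0.0, 60.0, 51.0]]
```

Run:
```python
from h import *
R=down(-15.2);p=np.array([.5658,.3113,.061])
ctrl.goto(p+[0,0,.12],R)
print("contact",ctrl.move_l(p,vel=.1,contact_N=8), ctrl.current_tool_pos())
ctrl.command_gripper(0.0);print("w mm",ctrl.current_grip_width()*91)
f0=ctrl.current_contact_force()
ctrl.move_l(p+[0,0,.03],vel=.06);ctrl.sleep(.2);print("dF",np.round(ctrl.current_contact_force()-f0,1),np.round(ctrl.current_wrist_torque(),2))
ctrl.move_l(p+[0,0,.2],vel=.15);ctrl.sleep(.2)
cv2.imwrite("pics/w2.png",ctrl.read_camera("wrist"));cv2.imwrite("pics/side2.png",ctrl.read_camera("side"))
print(ctrl.current_grip_width()*91,ctrl.current_t())
a=cv2.imread("pics/w2.png");b=cv2.imread("pics/side2.png")
cv2.imwrite("pics/m2.png",np.hstack([cv2.resize(a,(400,300)),cv2.resize(b,(400,300))]))
```

```text
contact False [0.56621414 0.31148727 0.06163786]
w mm 0.47846848950291593
dF [-0.7 -0.1  0.1] [ 0.05 -0.04  0.02]
0.621276579046559 9.75
```

View pics/m2.png

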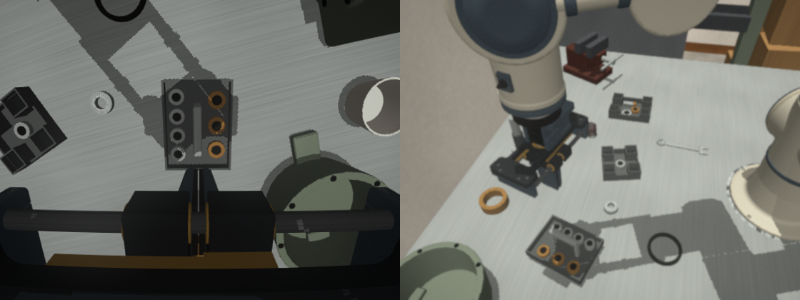

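The grasp missed: width is 0 and the tray still stands where it was, at side (232,346). The bar lines up with the jaws sideways, so I'll check the camera-to-TCP relation and remeasure the tray from this view.

Run:
```python
from h import *
print(ctrl.current_tool_pos(),ctrl.current_eef_rot().round(3).tolist(), ctrl.current_q())
p=ctrl.camera_params("wrist");print(np.array(p["T_tool_cam"]).round(4).tolist())
c=cam("wrist");np.save("w2.npy",c[2]);t=ctrl.current_tool_pos()
print("tcp px",proj(c,[t,t-[0,0,.2],t-[0,0,.18]]).round(1).tolist())
a=cv2.imread("pics/w2.png")[85:285,190:370]
a=cv2.resize(a,None,fx=3,fy=3,interpolation=cv2.INTER_CUBIC)
cv2.imwrite("pics/crop2.png",(255*(a/255.)**.6).astype(np.uint8))
```

```text
[0.56568396 0.31124154 0.26063669] [[0.262, -0.001, -0.965], [0.965, -0.0, 0.262], [-0.0, -1.0, 0.0]] [ 2.35232824e+01  2.67891127e+01  6.76421853e+01 -2.56995759e-07
  8.56026912e+01 -5.12755512e+01]
[[1.0, 0.0009, -0.0004, 0.0014], [-0.0006, 0.283, -0.9591, -0.2001], [-0.0007, 0.9591, 0.283, 0.0804], [0.0, 0.0, 0.0, 1.0]]
tcp px [[275.1, 243.3], [276.1, 180.6], [276.1, 184.1]]
```

View pics/crop2.png

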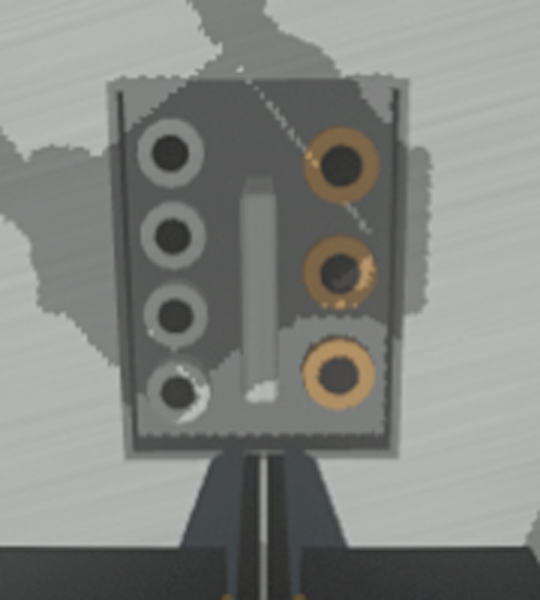

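Run:
```python
from h import *
K,D,_=cam("wrist");c1=(K,D,np.load("w1.npy"));c2=cam("wrist")
B=lambda L:[(155+(u-405+.5)/2.4-.5,5+(v+.5)/2.4-.5) for u,v in L]
C=lambda L:[(190+(u+.5)/3-.5,85+(v+.5)/3-.5) for u,v in L]
def tri(c,u,d,v):
    o1,a=ray(c,u);o2,b=ray(d,v)
    for x,y in zip(a,b):
        x/=np.linalg.norm(x);y/=np.linalg.norm(y)
        s=np.linalg.lstsq(np.c_[x,-y],o2-o1,rcond=None)[0]
        p,q=o1+s[0]*x,o2+s[1]*y;print(((p+q)/2).round(4),(1000*np.linalg.norm(p-q)).round(1))
# orders: w1 TL,TR,BR,BL ; in w2 image: up = tool z(-.965,.262)
print("rim");
w1=B([(472,22),(770,102),(714,322),(430,250)]); w2=C([(409,80),(397,457),(127,457),(108,82)])
tri(c1,w1,c2,w2); tri(c1,B([(508,136),(667,178),(660,208),(503,158)]),c2,C([(275,194),(277,402),(243,402),(243,194)]))
print(onz(c2,w2,.042).round(4).tolist())
s=ctrl.camera_params("side")
# fine-grain grip state
print(ctrl.current_grip_width(), ctrl.current_contact_force().round(2))
```

```text
rim
[0.5039 0.3892 0.0417] 0.6
[0.6569 0.3484 0.0436] 0.1
[0.6279 0.2344 0.0385] 1.4
[0.4736 0.2746 0.0421] 0.7
[0.529  0.3272 0.0838] 0.2
[0.605  0.3072 0.0873] 0.8
[0.6017 0.294  0.0862] 1.9
[0.5261 0.3165 0.085 ] 1.0
[[0.504, 0.3894, 0.042], [0.6575, 0.3485, 0.042], [0.6265, 0.2345, 0.042], [0.4734, 0.2743, 0.042]]
0.0068272151543577915 [0.09 0.55 0.56]
```

The tray triangulates to where I thought it was: centre (0.5655, 0.3117), rim z≈0.042 and bar top z≈0.086. So I'll go down again with the jaws open and look before closing.

Run:
```python
from h import *
R=down(-15.0);p=np.array([.5656,.3116,.061])
ctrl.command_gripper(1.0);print("open",ctrl.current_grip_width(),ctrl.current_t())
print("contact",ctrl.move_l(p,vel=.15,ori=R,contact_N=8), ctrl.current_tool_pos(),ctrl.current_t())
a=ctrl.read_camera("wrist");b=ctrl.read_camera("side");np.save("w3.npy",cam("wrist")[2])
t=ctrl.current_tool_pos();print(proj(cam("side"),[t]),proj(cam("wrist"),[t]))
cv2.imwrite("pics/w3.png",a);cv2.imwrite("pics/side3.png",b)
cv2.imwrite("pics/m3.png",np.hstack([cv2.resize(a,(400,300)),cv2.resize(b[250:430,130:370],(400,300))]))
```

```text
open 1.0010852074391843 11.1417
contact False [0.56610254 0.31181675 0.06182702] 12.625
[[229.01466262 336.79351249]] [[275.07766551 243.32149894]]
```

View pics/m3.png

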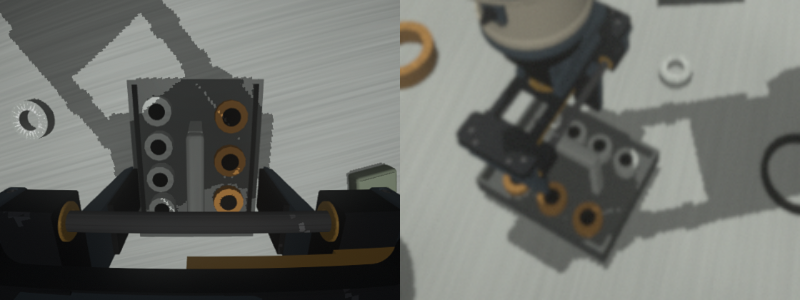

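The side view shows the tips on both sides of the bar, with their midpoint at about (232,337), which matches the TCP projection. I'll close in stages and watch the width and force.

Run:
```python
from h import *
for o in(.4,.25,.16,.10):
    ctrl.command_gripper(o);print(o,round(ctrl.current_grip_width(),4),ctrl.current_contact_force().round(1),ctrl.current_wrist_torque().round(2),round(ctrl.current_t(),2),ctrl.current_tool_pos().round(4))
a=ctrl.read_camera("wrist");b=ctrl.read_camera("side");s=ctrl.read_camera("scene")
cv2.imwrite("pics/w4.png",a);cv2.imwrite("pics/scene4.png",s)
cv2.imwrite("pics/m4.png",np.hstack([cv2.resize(a[150:360,140:420],(400,300)),cv2.resize(b[250:430,130:370],(400,300))]))
```

```text
0.4 0.3987 [ 0.1 -0.   0.8] [ 0.12 -0.01 -0.01] 13.67 [0.5656 0.3116 0.061 ]
0.25 0.2455 [-0.4 -0.2  0.4] [ 0.13 -0.02 -0.02] 14.09 [0.5656 0.3116 0.061 ]
0.16 0.1605 [0.5 0.2 0.1] [ 0.13 -0.03  0.01] 14.45 [0.5656 0.3116 0.061 ]
0.1 0.0974 [-0.2  0.1 -1.1] [ 0.1  -0.05  0.01] 14.77 [0.5656 0.3116 0.061 ]
```

View pics/m4.png

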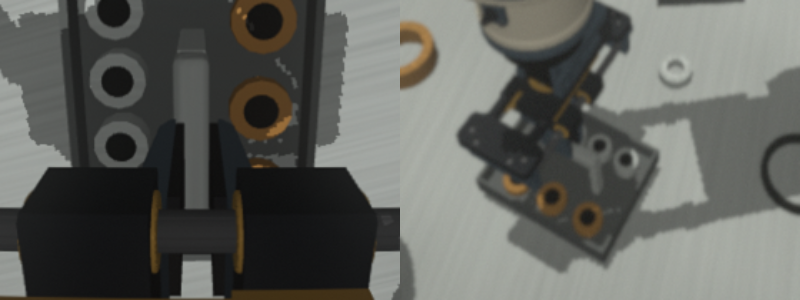

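In the wrist crop the jaws close on either side of the bar's line, yet they meet nothing: the width is 9 mm, under the bar's 14 mm. I'll measure the bar's true height by touching it gently with the shut fingers.

Run:
```python
from h import *
p=np.array([.5656,.3116,.061])
ctrl.move_l(p+[0,0,.05],vel=.15);ctrl.command_gripper(0.0)
print(ctrl.move_l(p+[0,0,.010],vel=.05,contact_N=4),ctrl.current_tool_pos().round(4),ctrl.current_contact_force().round(1),ctrl.current_t())
b=ctrl.read_camera("side");s=ctrl.read_camera("scene")
t=ctrl.current_tool_pos();pts=[t,[.529,.3218,.088],[.6034,.3006,.088]]
for n,c in(("side",b),("scene",s)):
    u=proj(cam(n),pts);print(n,u.round(0).tolist());
    cv2.imwrite(f"pics/{n}5.png",c)
    x,y=u[0].astype(int);q=cv2.resize(c[y-60:y+60,x-65:x+65],(400,369),interpolation=cv2.INTER_CUBIC)
    for w in u: cv2.circle(q,tuple(((w-[x-65,y-60])*400/130).astype(int).tolist()),3,(0,0,255),1)
    if n=="side": Q=q
cv2.imwrite("pics/m5.png",np.hstack([Q,q]))
```

```text
False [0.5658 0.3117 0.0713] [ 0.2 -0.5 -0.2] 16.6917
side [[229.0, 334.0], [246.0, 339.0], [210.0, 319.0]]
scene [[422.0, 211.0], [424.0, 193.0], [424.0, 221.0]]
```

View pics/m5.png

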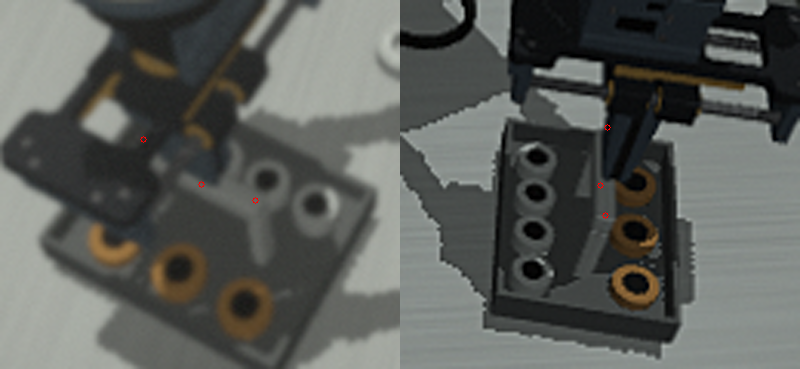

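In the scene crop (right), the projected bar ends at (606,129) and (606,215) sit on the real bar. The fingertips, though, appear at (622,180) rather than at the projected TCP, (600,185). I'll triangulate the real tip.

Run:
```python
from h import *
def tri(c,u,d,v):
    o1,a=ray(c,[u]);o2,b=ray(d,[v]);x=a[0]/np.linalg.norm(a);y=b[0]/np.linalg.norm(b)
    s=np.linalg.lstsq(np.c_[x,-y],o2-o1,rcond=None)[0];p,q=o1+s[0]*x,o2+s[1]*y
    return ((p+q)/2).round(4),(1000*np.linalg.norm(p-q)).round(1)
S=cam("scene");D=cam("side")
print("tip",tri(S,(429,209.5),D,(233,332.5)),ctrl.current_tool_pos())
for v in((228,330),(233,336),(237,330)):print(tri(S,(429,209.5),D,v))
# bar ends: scene / side
print("bar -x end",tri(S,(357+206/3.077,151+127/3.077),D,(164+250/3.077,274+200/3.077)))
# larger separation: lift and take two more pictures, arm clear of the tray
a=cv2.imread("pics/scene5.png")[140:270,360:470];b=cv2.imread("pics/side5.png")[275:405,165:295]
a=cv2.resize(a,None,fx=4,fy=4,interpolation=cv2.INTER_CUBIC)[:,:380];b=cv2.resize(b,None,fx=3.2,fy=4,interpolation=cv2.INTER_CUBIC)
o=np.hstack([a,b]);cv2.imwrite("pics/m6.png",(255*(o/255.)**.55).astype(np.uint8))
print(o.shape)
```

```text
tip (array([0.5619, 0.3178, 0.08  ]), np.float64(16.1)) [0.56581257 0.31171716 0.07138099]
(array([0.5688, 0.3164, 0.0861]), np.float64(11.3))
(array([0.5599, 0.3208, 0.0758]), np.float64(12.9))
(array([0.559 , 0.3152, 0.0805]), np.float64(24.1))
bar -x end (array([0.5297, 0.3214, 0.0887]), np.float64(2.4))
(520, 796, 3)
```

View pics/m6.png

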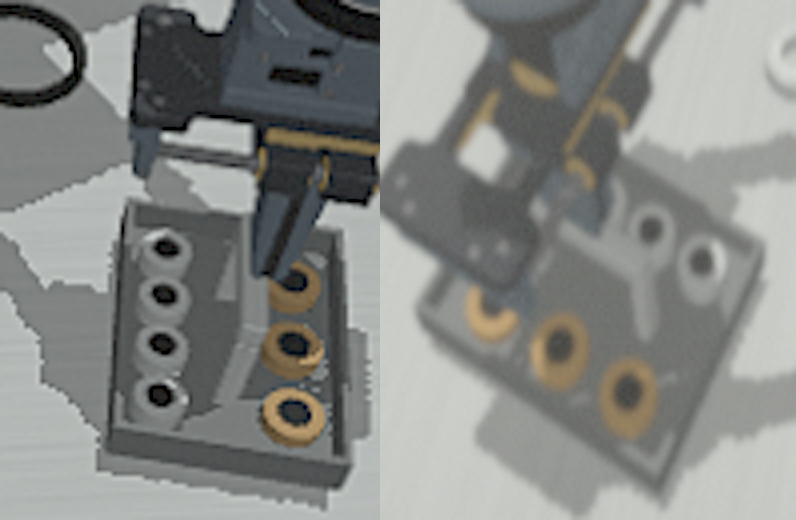

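The two views put the real shut tips higher than the reported TCP, at z≈0.08–0.086, so they are still just above the bar. I'll carry on downward gently until they touch.

Run:
```python
from h import *
p=np.array([.5656,.3116,.040])
print(ctrl.move_l(p,vel=.03,contact_N=4),ctrl.current_tool_pos().round(4),ctrl.current_contact_force().round(1),ctrl.current_wrist_torque().round(2),ctrl.current_t())
```

```text
True [0.5658 0.3117 0.0595] [-2.5 -1.1 11.5] [-0.06  0.4   0.01] 17.3417
```

The shut fingers touched the bar top (z=0.088) at a reported TCP z of 0.0595. The real tips are therefore about 28 mm short of the TCP stated. The finger spacing in w1 gives a similar 28–34 mm. The first grip closed just above the bar, so I'll grasp again 28 mm lower, guarded. The gripper body should still clear the bar by about 24 mm.

Run:
```python
from h import *
p=np.array([.5656,.3116,.034])
ctrl.move_l(p+[0,0,.07],vel=.15);ctrl.command_gripper(1.0)
k=ctrl.move_l(p,vel=.08,contact_N=6);print("contact",k,ctrl.current_tool_pos().round(4))
if not k:
    ctrl.command_gripper(0.0);print("w mm",ctrl.current_grip_width()*91)
    f0=ctrl.current_contact_force()
    ctrl.move_l(p+[0,0,.03],vel=.06);ctrl.sleep(.2);print("dF",np.round(ctrl.current_contact_force()-f0,1),np.round(ctrl.current_wrist_torque(),2))
    if ctrl.current_grip_width()>.1:
        ctrl.move_l(p+[0,0,.17],vel=.15);ctrl.sleep(.2)
        a=ctrl.read_camera("wrist");np.save("w7.npy",cam("wrist")[2]);b=ctrl.read_camera("side")
        cv2.imwrite("pics/w7.png",a);cv2.imwrite("pics/side7.png",b);cv2.imwrite("pics/scene7.png",ctrl.read_camera("scene"))
        cv2.imwrite("pics/m7.png",np.hstack([cv2.resize(a[60:360,80:480],(400,300)),cv2.resize(b,(400,300))]))
print(ctrl.current_grip_width()*91,ctrl.current_t(),ctrl.current_tool_pos())
```

```text
contact False [0.566  0.3118 0.0345]
w mm 13.864665158113102
dF [ 0.2  0.  -1.3] [ 0.09 -0.04  0.  ]
13.665733422757437 23.65 [0.56549452 0.31152307 0.20365667]
```

View pics/m7.png

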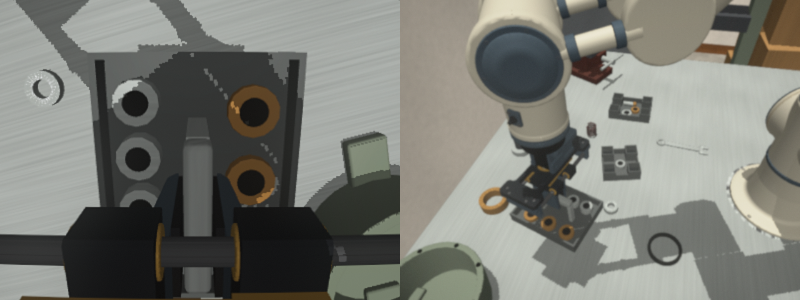

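The grasp is good: width is 13.7 mm and the tray is hanging clear. I'll check the tray's pose in the hand from the far rim corners, (170,112) and (387,112), then carry it over.

Run:
```python
from h import *
c=cam("wrist");t=ctrl.current_tool_pos();R=ctrl.current_eef_rot()
X=onz(c,[(170,112),(387,112)],t[2]+.008);T=(X-t)@R
print("tool-frame corners",T.round(4).tolist(),"width",np.linalg.norm(X[1]-X[0]))
ctrl.goto((.5024,-.3226,.19),down(0.6))
ctrl.sleep(.2);print(ctrl.current_tool_pos(),ctrl.current_grip_width()*91,ctrl.current_t())
a=ctrl.read_camera("scene");b=ctrl.read_camera("side");cv2.imwrite("pics/scene8.png",a);cv2.imwrite("pics/side8.png",b)
cv2.imwrite("pics/m8.png",np.hstack([cv2.resize(a[120:300,50:290],(400,300)),cv2.resize(b[60:240,220:460],(400,300))]))
```

```text
tool-frame corners [[-0.0573, -0.0079, 0.0802], [0.0616, -0.008, 0.0801]] width 0.11894167278345871
[ 0.50270807 -0.32214452  0.1900028 ] 13.864553284156257 26.125
```

Viewing limit reached, so I'll work from numbers. The tray sits in the hand with width 119 mm, centred along the bar to 0.2 mm, and level. Lowering with guards; home is expected at a TCP z of 0.056.

Run:
```python
from h import *
x,y=.5024,-.3226
ctrl.move_l((x,y,.085),vel=.12);ctrl.sleep(.1)
k=ctrl.move_l((x,y,.050),vel=.03,contact_N=5)
ctrl.sleep(.2)
print(k,ctrl.current_tool_pos().round(4),ctrl.current_contact_force().round(1),ctrl.current_wrist_torque().round(2),ctrl.current_t())
```

```text
True [ 0.5023 -0.3226  0.0549] [ 0.2 -0.2  5.8] [ 0.04 -0.25  0.08] 28.4667
```

Contact came at z=0.0549. Home is 0.056, and pins caught on the rims would have shown as 0.074, so it is seated. Releasing and checking the result by numbers.

Run:
```python
from h import *
x,y=.5024,-.3226
ctrl.command_gripper(1.0);print("w",ctrl.current_grip_width(),ctrl.current_contact_force().round(1))
ctrl.move_l((x,y,.22),vel=.12)
ctrl.sleep(.1)
a=ctrl.read_camera("wrist");np.save("w9.npy",cam("wrist")[2]);cv2.imwrite("pics/w9.png",a)
b=ctrl.read_camera("side");cv2.imwrite("pics/side9.png",b);print(ctrl.current_t(),ctrl.current_contact_force().round(1))
# rims: upper rim expected z=.064, find dark tray contour in the wrist view
c=cam("wrist");g=cv2.cvtColor(a,cv2.COLOR_BGR2GRAY)
exp=[(.5024+sx*.08,-.3226+sy*.06,.064) for sx,sy in((-1,1),(-1,-1),(1,-1),(1,1))]
e=proj(c,exp);print("expected px",e.round(0).tolist())
e2=proj(c,[(.5024,-.3226,.11)]+[(q[0],q[1],.040) for q in exp]);print("lower rim/handle",e2.round(0).tolist())
# edge profile along lines crossing the far (-x) and +-y rims
r0,r1=e[0],e[1]
m=(r0+r1)/2;u=int(m[0])-25
print("col profile",u,g[int(m[1])-25:int(m[1])+25,u].tolist())
w=int(m[1])+25
for s in(r0,r1):print("row profile",w,int(s[0])-22,g[w,int(s[0])-22:int(s[0])+22].tolist())
```

```text
w 1.0023512022290118 [0.2 0.5 0.3]
31.425 [-0.3  0.5  0. ]
expected px [[336.0, 112.0], [217.0, 111.0], [222.0, 257.0], [328.0, 258.0]]
lower rim/handle [[275.0, 200.0], [332.0, 112.0], [221.0, 111.0], [225.0, 249.0], [325.0, 250.0]]
col profile 251 [76, 74, 76, 76, 76, 74, 73, 75, 75, 77, 78, 76, 75, 75, 74, 74, 73, 71, 72, 76, 75, 75, 75, 76, 76, 67, 41, 39, 40, 40, 40, 39, 40, 39, 39, 39, 40, 40, 40, 40, 39, 39, 40, 49, 63, 77, 80, 79, 80, 79]
row profile 136 313 [106, 105, 105, 104, 106, 105, 100, 91, 79, 77, 77, 77, 77, 78, 78, 67, 41, 25, 39, 65, 76, 76, 75, 73, 73, 73, 72, 73, 72, 73, 72, 73, 73, 71, 72, 72, 72, 72, 73, 73, 72, 72, 72, 72]
row profile 136 194 [132, 133, 133, 109, 79, 74, 75, 77, 75, 76, 76, 76, 76, 76, 77, 77, 77, 76, 77, 76, 76, 76, 76, 76, 62, 44, 40, 40, 34, 24, 23, 30, 40, 40, 39, 42, 68, 78, 80, 80, 80, 79, 54, 22]
```

Far rim edge is at row 111–112 (expected 112) and one side rim at column 218 (expected about 218). The tray stands at the target height and position, and the robot is clear at t=31.4 s. Handing in.

```bash
python3 -c "
from h import *
ctrl.sign_off();print(ctrl.current_t())"
```

```text
the job is handed in; nothing more can be done
the job is handed in; nothing more can be done
```

I lifted the parts tray by its handle, set it down on the oblong lower tray, let go, and handed the job in. The clock read 31.4 s at the last check just before.

- **First grasp:** it missed, because the real fingertips are about 28 mm short of the stated TCP. I confirmed this by a light touch on the bar (about 11.5 N), then grasped 28 mm lower. The jaws held at 13.7 mm on the 14 mm bar.
- **Seating:** when I lowered the tray, contact came at TCP z = 0.0549. Fully home is 0.056, and pins caught on the socket rims would have stopped it at about 0.074. The contact force was about 6 N.
- **After release:** in the wrist view the stacked tray's far and left rim edges were within 1 px of where they should be. The right edge was unclear against shadow.
- **Not checked:**
  - The 12-picture viewing limit ran out before I could look at the finished stack.
  - I did not re-measure the lower tray or the square tray afterwards. Every contact was light, and nothing suggested they moved.
- **Disagreements:**
  - The scene-camera estimate of the lower tray was about 15 mm off, because I picked the wrong corners, so I used the wrist and side views.
  - The force change on lifting read only 1.3 N where about 5 N was expected. The pictures and the jaw width both showed the tray held.

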